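# Hold the dusting stencil over the chocolate cake

## Task

Take the steel dusting stencil by its handle, lift it out of the red crate, carry it over the row of lidded jars and hold it level about a centimetre above the rim of the open cake dish, centred on the dish and lined up with its sides (either way round), ready for cocoa to be dusted through it. The stencil must never touch either dish, and the jars and both dishes must stay standing where they are. Finish while still holding the stencil there, quite still: do not put it down or let go.

Things in the scene. Friction and masses are not known exactly. Their poses are not given: they have to be found in the camera images.
- stencil: steel plate 104 x 70 x 4 mm with cut-outs and an upright handle at one short end, 0.1 to 0.16 kg, lying flat in the crate. Origin: centre of its underside; x along the 104 mm side away from the handle, z up. Handle at x = -43, y = 0: 10 mm round stem, then a black grip 30 (x) x 16 (y) mm from z = 58 to 103 mm, to be gripped across y. Centre of mass about 17 mm from the handle's axis, towards +x
- stencil_grip (a point): the point to hold on the stencil's handle, on its axis, 85 mm above the plate's underside, at x = -43, y = 0 of the stencil; axes as the stencil's
- dish: the open cake dish: a loose white oblong ceramic dish, 110 (x) x 74 (y) mm outside, 45 mm high, filled with firm dark cake to 4 mm below its rim, about 0.5 kg, on the table. Origin: centre of its underside; x along the long side, z up. The rim is at z = 45 mm
- lidded_dish: a like dish, closed by a white lid with a knob: 114 x 78 mm, lid top at 51 mm, knob top at 67 mm; loose, about 0.55 kg, on the table; origin: centre of its underside. Not to be disturbed. It may stand in either of two places, the open dish in the other
- crate: the fixed red plastic crate, open at the top, 360 (x) x 260 (y) mm outside, 120 mm high, walls and floor 6 mm (a rim bead stands out 6 mm more around the top); origin: centre of its underside
- tray: a fixed flat aluminium tray, 300 (x) x 90 (y) x 8 mm, on the table between the crate and the dishes, carrying the row of three jars along its x; origin: centre of its underside. The jars' tops are at 108 mm above the table
- jar0: loose glass jar with a lid, 78 mm diameter, 100 mm tall, full (about 0.4 kg), standing on the tray; origin: centre of its underside
- jar1: loose glass jar with a lid, 78 mm diameter, 100 mm tall, full (about 0.4 kg), standing on the tray; origin: centre of its underside
- jar2: loose glass jar with a lid, 78 mm diameter, 100 mm tall, full (about 0.4 kg), standing on the tray; origin: centre of its underside
Mind the look-alikes: they are no part of the job. Leave any blue or yellow look-alike of the jar2 alone. What is shaped like the jar1 but yellow is not meant.

How it is judged:
On the way, in this order (a step that is already met when the one before it is completed fails the run):
1. the stencil is held, lifted clear of the crate's top (height (world z) of stencil above 0.122 m and contact force between stencil and the fingers above 0.5 N), for 0.05 s.
2. the held stencil is over the row of jars (its centre above the tray and higher than the jars) (height (world z) of stencil above 0.108 m and y of stencil in the frame of tray between -0.045 and 0.045 m and x of stencil in the frame of tray between -0.15 and 0.15 m and contact force between stencil and the fingers above 0.5 N), for 0.05 s.
At the end, for the whole second after the job is handed in: Stencil held in the fingers, still, touching nothing else: underside 3-20 mm above the open dish's rim, centre within 12 mm of the dish's, long sides within 0.14 rad (either way round), tilt under 0.12 rad. Dishes upright within 12 mm and jars within 20 mm of their starts (z of stencil in the frame of dish between 0.048 and 0.065 m and horizontal distance between stencil and dish below 0.012 m and angle between the x axis of stencil and the x axis of dish, either way round below 0.14 rad and angle between stencil's own z axis and vertical below 0.12 rad and linear speed of stencil below 0.015 m/s and angular speed of stencil below 0.15 rad/s and contact force between stencil and the fingers above 0.5 N and contact force between stencil and dish below 0.05 N and contact force between stencil and lidded_dish below 0.05 N and contact force between stencil and jar0 below 0.05 N and contact force between stencil and jar1 below 0.05 N and contact force between stencil and jar2 below 0.05 N and contact force between stencil and crate below 0.05 N and contact force between stencil and tray below 0.05 N and angle between each of dish, lidded_dish, jar0, jar1, jar2's own z axis and vertical below 0.1 rad and distance of each of dish, lidded_dish from where it was at the start of the episode below 0.012 m and distance of each of jar0, jar1, jar2 from where it was at the start of the episode below 0.02 m); the arm keeps its last pose, push and grip.
It fails at once if the stencil touches a dish (contact force between stencil and dish above 0.1 N or contact force between stencil and lidded_dish above 0.1 N).
It fails at once if a dish is shifted more than 12 mm or a jar more than 20 mm, or one is tipped (distance of any of dish, lidded_dish from where it was at the start of the episode above 0.012 m or distance of any of jar0, jar1, jar2 from where it was at the start of the episode above 0.02 m or angle between any of dish, lidded_dish, jar0, jar1, jar2's own z axis and vertical above 0.3 rad).
It also fails if it takes over 42 s, if anything falls off the work surface, if the arm or the gripper's body presses on something with over 40 N, if the wrist force passes 120 N, or if a joint passes its speed limit or range.

## Robot

A 6-joint arm with a two-finger parallel gripper is mounted at the origin on the work surface. World frame = base frame: x ahead of the robot, y to its left, z up, the work surface at z = 0. Lengths are in m, angles in rad, forces in N, time in s.
With the tool pointing down it reaches from about 0.35 to 0.975 m from the base axis. Payload 4.9 kg.
Tool frame: the origin (TCP) lies at the very end of the fingers, on their centre line; the grasp point (between the pads) lies 19 mm behind it (ctrl.grasp_offset is the distance from the TCP to the grasp point, in m); z points along the fingers, y is the line along which they close (so a half turn about z gives the same grasp; the last joint's range is limited). The gripper opens to 85 mm and grips with 20 to 120 N. Pads are 22 mm wide; open, the fingers measure 114 mm over their backs; the gripper's body (76 mm by 85 mm) begins 54 mm behind the grasp point. The pads swing forward as they close: fully open they stand 13 mm farther back than shut.
Start: joints at [-1.386, 0.053, 1.613, -0, 1.476, -0.119], TCP at [0.187, -0.596, 0.231] pointing down, gripper open.
Joint ranges: [-3.01, 3.01], [-1.01, 2.22], [0.06, 2.58], [-1.02, 4.17], [0.09, 2.62], [-3.14, 3.14]. Speed limits (rad/s): [2.57, 2.57, 3.14, 3.14, 3.14, 3.14].

## Interface

Orientations are given as a rotation vector (axis times angle).
In Python, from station import ctrl, optics gives the robot as it stands.
- The arm moves only by the shell command python3 -m handwheel 'ROWS' [OPENING] [FORCE]. ROWS is JSON, a list of rows, each an object of numbers: "tx", "ty", "tz": the shift along the tool's x, y, z in mm; "roll": the turn about the tool's z in rad. A call has 1 to 12 rows; each row shifts and turns the commanded pose from where the row before left it, along the tool's axes as they then stand; what a row does not reach is not made up. A row lasts 1/12 s, in which the tool goes at most 41.7 mm and 7.16 degrees, less where a joint would pass 70% of its speed; a pose out of reach is approached as far as the arm can. A call with a gripper value outside its range is refused whole. OPENING is the finger opening in mm, from 0 to 85.4, set as the call begins (- or left out, the last holds). The fingers move at their own pace and stop on an object; FORCE is the grip in N (left out, the last holds). Time passes only in rows, so rows that do not move let the fingers close. It gives the time, the measured TCP pose, the force, the opening and the grip force at its end, in the units of the state.
- ctrl.get_obs(): the state, without advancing time (a new reading comes with each control period).
- optics.get_image(name): name is "scene" or "top"; returns (picture, depth): 384x512x3 uint8, red, green, blue; 384x512 float32, m along the optical axis (not along the pixel's ray), 0 where there is no reading.
- optics.camera_params(name): a dict with "mtx" (3x3 intrinsics, pixels), "k1" (the pictures are not rectified: a ray, as slopes to the right and down, at radius r is drawn at 1 + k1 r^2 times it, then the intrinsics apply), "extrinsics" (4x4, takes a point from camera to world coordinates). Camera axes: x right, y down, z forward; pixel columns grow to the right and rows downward; lengths in m; the calibration is good to about 2 mm. A picture is of the moment at which its call begins. camera_params takes no time and is no camera call.
- ctrl.finish_job(): hands the job in; it is judged then, once.
The state is a dict: "t": time; "q": joint angles; "dq": joint speeds; "effort": joint torques, N m; "tool_pos": TCP position; "tool_rot": TCP orientation; "contact_force": force on the tool from outside, world axes, zero at the start; "wrist_torque": the same for the moment, N m; "opening": finger opening in m; "grip_force": force on a finger pad.
Only numpy, scipy, OpenCV 4.12 (cv2) and the standard library are available. Lean on these libraries where they do the work, as an engineer would, in place of code of your own. Each camera call takes 0.05 s, during which the arm holds its last target. There are 200 camera calls.

## Working session

There is one attempt and no reset: what is moved stays moved. The work goes in short steps, Python scripts to look and compute and a shell command to move; the robot and the scene stay as the last step left them, time stands still between calls to the robot, and variables do not carry over. Pictures are saved under pics/ and viewed, at most 10 in all, crops included, and the job is handed in when it is done.

```bash
mkdir -p pics; ls; cat > h.py <<'E'
import numpy as np, cv2
from station import ctrl, optics
def ray(name,uv):
    p=optics.camera_params(name);K=np.array(p["mtx"]);E=np.array(p["extrinsics"])
    d=cv2.undistortPoints(np.array(uv,float).reshape(-1,1,2),K,np.array([p["k1"],0,0,0,0.])).reshape(-1,2)
    d=np.c_[d,np.ones(len(d))]
    return E,d
def onplane(name,uv,z):
    E,d=ray(name,uv);w=d@E[:3,:3].T
    return E[:3,3]+w*((z-E[2,3])/w[:,2])[:,None]
def cloud(name,depth):
    v,u=np.mgrid[:384,:512]
    E,d=ray(name,np.c_[u.ravel(),v.ravel()])
    return ((d*depth.reshape(-1,1))@E[:3,:3].T+E[:3,3]).reshape(384,512,3)
E
python3 - <<'E'
from h import *
for n in("scene","top"):
    im,d=optics.get_image(n);cv2.imwrite(f"pics/{n}0.png",im[:,:,::-1]);np.savez(f"{n}0.npz",im=im,d=d)
    p=optics.camera_params(n);print(n,p["k1"],np.round(p["extrinsics"],3).tolist(),(d>0).mean())
E
```

```text
pics
scene 0.04377020282927641 [[0.625, 0.596, -0.505, 1.088], [0.781, -0.461, 0.421, -0.403], [0.018, -0.657, -0.754, 0.813], [0.0, 0.0, 0.0, 1.0]] 0.996063232421875
top 0.006938395455311161 [[0.002, -0.99, 0.14, 0.441], [-1.0, -0.004, -0.015, 0.027], [0.015, -0.14, -0.99, 1.194], [0.0, 0.0, 0.0, 1.0]] 0.9960886637369791
```

View pics/top0.png

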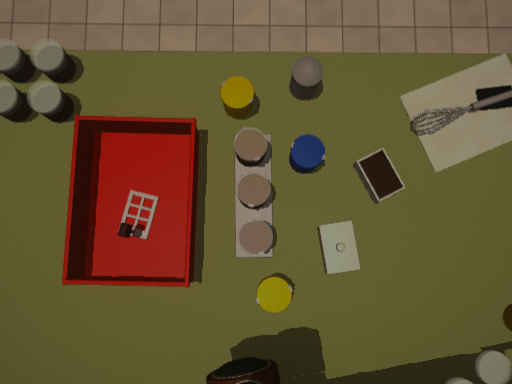

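View pics/scene0.png

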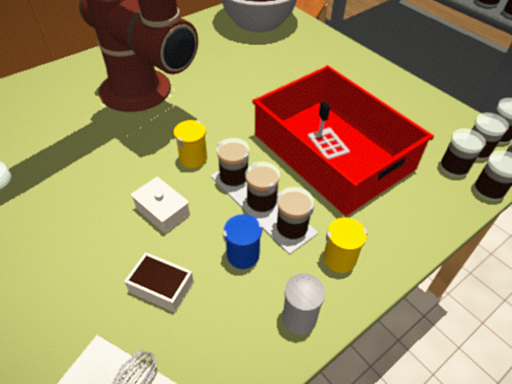

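The top view shows the stencil in the red crate, with its plate at about (140,213) and black grip at about (125,230). The tray jars are at (250,146), (254,190) and (256,237). The open dish (dark cake) is at (380,175) and the lidded dish, with its knob, at (340,247).

Possible mix-ups:
- **Jars:** yellow at (238,93) and (274,294), blue at (308,152) and grey at (307,72) are off the tray, so none of them is a target.
- **Dishes:** lidded at (340,247) versus open at (380,175); I choose the open one with the cake.
- **Stencil:** there is only one, in the crate.

```bash
python3 - <<'E'
from h import *
A=np.load("top0.npz");im,d=A["im"],A["d"];P=cloud("top",d)
S=np.load("scene0.npz");Ps=cloud("scene",S["d"]);ims=S["im"]
def rect(P,m,lab):
    q=P[m][:,:2].astype(np.float32);r=cv2.minAreaRect(q*1000);print(lab,m.sum(),"c",np.round(r[0],1),"size",np.round(r[1],1),"ang",round(r[2],1),"z",np.round(np.percentile(P[m][:,2],[5,50,95]),3))
def box(a,b,c,e):
    m=np.zeros((384,512),bool);m[c:e,a:b]=1;return m
def cc(m):
    n,l,s,_=cv2.connectedComponentsWithStats(m.astype(np.uint8));return l==1+np.argmax(s[1:,4])
hs=cv2.cvtColor(im,cv2.COLOR_RGB2HSV);h2=cv2.cvtColor(ims,cv2.COLOR_RGB2HSV)
# dish
m=cc(box(350,412,140,210)&(P[...,2]>.03)); rect(P,m,"dish")
u=np.argwhere(m)[:,::-1]
rp=onplane("top",u,.045)[:,:2].astype(np.float32)*1000;print(" dish by ray",cv2.minAreaRect(rp))
m=cc(box(310,370,210,285)&(P[...,2]>.03)); rect(P,m,"lid")
# dish in scene
m=cc(box(110,205,245,315)&(Ps[...,2]>.038)); rect(Ps,m,"dish scene")
# stencil plate
for n,PP,H,b in(("top",P,hs,box(105,170,180,245)),("scene",Ps,h2,box(295,360,95,165))):
    pl=b&(H[...,1]<90)&(H[...,2]>90)&(PP[...,2]<.03); rect(PP,cc(pl),n+" plate d")
    u=np.argwhere(cc(pl))[:,::-1];print("  plate ray",cv2.minAreaRect(onplane(n,u,.010)[:,:2].astype(np.float32)*1000))
    g=cc(b&(H[...,2]<60)&(PP[...,2]>.06)); rect(PP,g,n+" grip")
    t=g&(PP[...,2]>np.percentile(PP[g][:,2],98)-.006);rect(PP,t,n+" griptop")
for c in((250,146),(254,190),(256,237)):
    m=cc(box(c[0]-22,c[0]+22,c[1]-22,c[1]+22)&(P[...,2]>.1));rect(P,m,"jar")
m=box(60,205,110,290)&(P[...,2]>.1)&(hs[...,1]>150);rect(P,m,"crate")
for n in("scene",):
    cv2.imwrite("pics/crop0.png",np.hstack([cv2.resize(im[180:250,100:175,::-1],(400,373),interpolation=2),cv2.resize(ims[90:165,290:365,::-1],(400,373),interpolation=2)]))
o=ctrl.get_obs();print(o)
E
```

```text
dish 1506 c [ 558.  -135.2] size [110.  395.8] ang 27.4 z [0.036 0.041 0.046]
 dish by ray ((630.2930297851562, -274.996826171875), (109.87609100341797, 78.2139892578125), 27.410078048706055)
lid 1705 c [448.4 -94.4] size [114.  242.3] ang 8.9 z [0.046 0.05  0.055]
dish scene 1800 c [ 831.9 -306.2] size [120.8 534.5] ang 82.0 z [0.038 0.041 0.045]
top plate d 536 c [538.8 296.5] size [ 70.7 102.6] ang 75.7 z [0.005 0.009 0.013]
  plate ray ((538.5128173828125, 296.0455322265625), (69.34964752197266, 102.5228042602539), 75.86231231689453)
top grip 147 c [497.1 305.7] size [16.  27.7] ang 74.2 z [0.072 0.106 0.111]
top griptop 77 c [497.3 305.9] size [14.9 27. ] ang 75.6 z [0.106 0.109 0.111]
scene plate d 471 c [537.2 298.2] size [ 73.6 113.1] ang 76.6 z [0.005 0.008 0.012]
  plate ray ((536.0630493164062, 295.6291198730469), (71.47820281982422, 113.81914520263672), 75.62094116210938)
scene grip 139 c [794.7 -41.5] size [ 23.4 931.4] ang 40.5 z [0.07  0.095 0.11 ]
scene griptop 41 c [794.4 -41.8] size [ 22.3 931.4] ang 40.5 z [0.106 0.109 0.111]
jar 945 c [587.2  44.7] size [ 77.  284
[... 229 characters left out ...]
 88.8 z [0.104 0.118 0.123]
{'t': 0.1, 'q': array([-1.38598550e+00,  5.32766040e-02,  1.61416045e+00,  8.40440039e-06,
        1.47601050e+00, -1.18984553e-01]), 'dq': array([ 0.00246472, -0.00170633, -0.00414689, -0.00027883,  0.00106014,
       -0.00021021]), 'effort': array([ 4.85125784e-04, -3.94902670e+01, -3.71361423e+01, -1.06468553e-04,
        3.91143825e-03,  3.14837820e-06]), 'tool_pos': array([ 0.18687178, -0.59581442,  0.23019254]), 'tool_rot': array([-3.10358681e+00, -4.75085902e-01,  8.26979714e-05]), 'contact_force': array([ 0.3458324 ,  0.57959271, -0.15923289]), 'wrist_torque': array([-0.0096275 , -0.02107965,  0.00430348]), 'grip_force': 0.0, 'opening': 0.0854614476723967}
```

View pics/crop0.png

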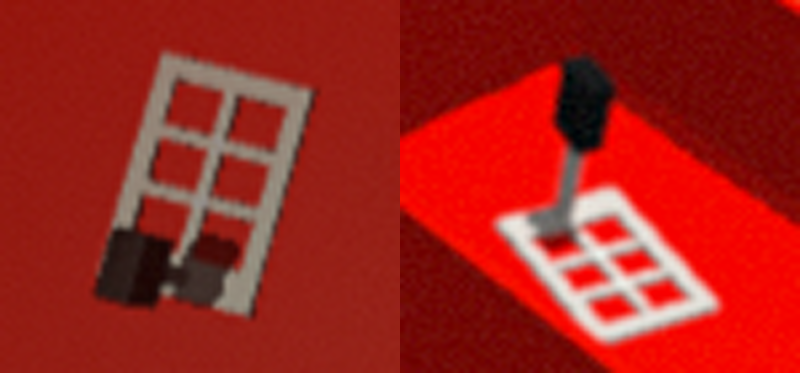

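The crop confirms the stencil: plate with six cut-outs, black grip at its lower-left end. The handle end agrees with the depth measurement of the grip. I'll refine the dish from the cake mask and work out the tool-frame shifts.

```bash
cat >> h.py <<'E'
from scipy.spatial.transform import Rotation as R
def delta(goal_xyz,yaw_deg):
    """tool-frame shift (mm) and roll to put TCP at goal with tool y along yaw (mod 180)"""
    o=ctrl.get_obs();M=R.from_rotvec(o["tool_rot"]).as_matrix()
    s=M.T@(np.array(goal_xyz)-o["tool_pos"])*1000
    y=np.degrees(np.arctan2(M[1,1],M[0,1]))
    a=(yaw_deg-y+90)%180-90
    print("pos",np.round(o["tool_pos"],4),"tool x",np.round(M[:,0],3),"tool y",np.round(M[:,1],3),"z",np.round(M[:,2],3))
    print("shift mm",np.round(s,1),"roll rad",round(-np.radians(a),3),"or",round(-np.radians(a-np.sign(a)*180),3),"q",np.round(o["q"],2))
E
python3 - <<'E'
from h import *
for n,b in(("top",(350,412,140,210)),("scene",(110,205,245,315))):
    A=np.load(n+"0.npz");im=A["im"];v=cv2.cvtColor(im,cv2.COLOR_RGB2HSV)[...,2]
    m=np.zeros((384,512),np.uint8);x0,x1,y0,y1=b;m[y0:y1,x0:x1]=v[y0:y1,x0:x1]<70
    n_,l,s,_=cv2.connectedComponentsWithStats(m);m=l==1+np.argmax(s[1:,4])
    print(n,"cake",cv2.minAreaRect(onplane(n,np.argwhere(m)[:,::-1],.041)[:,:2].astype(np.float32)*1000))
delta((.497,.306,.231),75.7)
E
```

```text
top cake ((632.8226928710938, -278.4096984863281), (98.51012420654297, 62.429786682128906), 27.42951202392578)
scene cake ((631.822265625, -277.9079284667969), (94.37075805664062, 58.43524932861328), 27.47182273864746)
pos [ 0.1869 -0.5958  0.2302] tool x [0.954 0.299 0.   ] tool y [ 0.299 -0.954 -0.002] z [-0.     0.002 -1.   ]
shift mm [ 5.657e+02 -7.677e+02  7.000e-01] roll rad 0.553 or -2.588 q [-1.39  0.05  1.61  0.    1.48 -0.12]
```

```bash
python3 -m handwheel '[{"tx":30,"ty":-12},{"tx":30,"ty":-12},{"tx":30,"ty":-12},{"tx":30,"ty":-12},{"tx":30,"ty":-12},{"tx":30,"ty":-12},{"tx":30,"ty":-12},{"tx":30,"ty":-12},{"tx":30,"ty":-12},{"tx":30,"ty":-12},{"tx":30,"ty":-12},{"tx":30,"ty":-12}]' 85
python3 -m handwheel '[{"tx":10,"ty":-30},{"tx":10,"ty":-30},{"tx":10,"ty":-30},{"tx":10,"ty":-30},{"tx":10,"ty":-30},{"tx":10,"ty":-30},{"tx":10,"ty":-30},{"tx":10,"ty":-30},{"tx":10,"ty":-30},{"tx":10,"ty":-30},{"tx":10,"ty":-30},{"tx":10,"ty":-30}]'
python3 -c "
from h import *
delta((.497,.306,.231),75.7)"
```

```text
pos [ 0.1869 -0.5958  0.2302] tool x [0.954 0.299 0.   ] tool y [ 0.299 -0.954 -0.002] z [-0.     0.002 -1.   ]
shift mm [ 5.657e+02 -7.677e+02  7.000e-01] roll rad 0.553 or -2.588 q [-1.39  0.05  1.61  0.    1.48 -0.12]$[0]: bad value
$[0]: bad value
```

```bash
python3 -m handwheel '[{"tx":30,"ty":-12,"tz":0,"roll":0},{"tx":30,"ty":-12,"tz":0,"roll":0},{"tx":30,"ty":-12,"tz":0,"roll":0},{"tx":30,"ty":-12,"tz":0,"roll":0},{"tx":30,"ty":-12,"tz":0,"roll":0},{"tx":30,"ty":-12,"tz":0,"roll":0},{"tx":30,"ty":-12,"tz":0,"roll":0},{"tx":30,"ty":-12,"tz":0,"roll":0},{"tx":30,"ty":-12,"tz":0,"roll":0},{"tx":30,"ty":-12,"tz":0,"roll":0}]' 85
python3 -c "
from h import *
delta((.497,.306,.231),75.7)"
```

```text
t: 0.93
tool_pos: [0.4382, -0.3907, 0.2308]
tool_rot: [-3.105, -0.475, 0.001]
contact_force: [0.4, -0.7, -0.4]
opening: 0.0848
grip_force: 0.0
pos [ 0.4382 -0.3907  0.2308] tool x [ 0.954  0.299 -0.   ] tool y [ 0.299 -0.954 -0.001] z [-0.001  0.001 -1.   ]
shift mm [ 2.645e+02 -6.472e+02  1.000e-01] roll rad 0.553 or -2.588 q [-0.85 -0.04  1.7  -0.    1.48  0.41]
```

```bash
python3 -m handwheel '[{"tx":13,"ty":-32,"tz":0,"roll":0},{"tx":13,"ty":-32,"tz":0,"roll":0},{"tx":13,"ty":-32,"tz":0,"roll":0},{"tx":13,"ty":-32,"tz":0,"roll":0},{"tx":13,"ty":-32,"tz":0,"roll":0},{"tx":13,"ty":-32,"tz":0,"roll":0},{"tx":13,"ty":-32,"tz":0,"roll":0},{"tx":13,"ty":-32,"tz":0,"roll":0},{"tx":13,"ty":-32,"tz":0,"roll":0},{"tx":13,"ty":-32,"tz":0,"roll":0},{"tx":13,"ty":-32,"tz":0,"roll":0},{"tx":13,"ty":-32,"tz":0,"roll":0}]'
python3 -m handwheel '[{"tx":13,"ty":-32,"tz":0,"roll":0},{"tx":13,"ty":-32,"tz":0,"roll":0},{"tx":13,"ty":-32,"tz":0,"roll":0},{"tx":13,"ty":-32,"tz":0,"roll":0},{"tx":13,"ty":-32,"tz":0,"roll":0},{"tx":13,"ty":-32,"tz":0,"roll":0},{"tx":13,"ty":-32,"tz":0,"roll":0},{"tx":0,"ty":0,"tz":0,"roll":0.11},{"tx":0,"ty":0,"tz":0,"roll":0.11},{"tx":0,"ty":0,"tz":0,"roll":0.11},{"tx":0,"ty":0,"tz":0,"roll":0.11},{"tx":0,"ty":0,"tz":0,"roll":0.11}]'
python3 -m handwheel '[{"tx":0,"ty":0,"tz":0,"roll":0},{"tx":0,"ty":0,"tz":0,"roll":0}]'
python3 -c "
from h import *
delta((.497,.306,.072),75.7)"
```

```text
t: 1.93
tool_pos: [0.4708, 0.0227, 0.231]
tool_rot: [-3.105, -0.475, 0.0]
contact_force: [-0.2, -1.0, -0.1]
opening: 0.0845
grip_force: 0.0
t: 2.93
tool_pos: [0.4907, 0.262, 0.2306]
tool_rot: [3.116, -0.394, -0.002]
contact_force: [0.2, 0.8, 0.7]
opening: 0.0848
grip_force: 0.0
t: 3.1
tool_pos: [0.4909, 0.2618, 0.2308]
tool_rot: [3.118, -0.381, -0.001]
contact_force: [-1.0, 0.0, 0.3]
opening: 0.0849
grip_force: 0.0
pos [0.4909 0.2618 0.2308] tool x [ 0.971 -0.241 -0.001] tool y [-0.241 -0.971  0.   ] z [-0.001 -0.    -1.   ]
shift mm [ -4.6 -44.4 158.8] roll rad 0.006 or -3.135 q [ 0.36 -0.11  1.77 -0.    1.48  2.17]
```

Align over the handle, descend, then close gently at first.

```bash
python3 -m handwheel '[{"tx":-2,"ty":-22,"tz":0,"roll":0.006},{"tx":-2.5,"ty":-22.5,"tz":0,"roll":0},{"tx":0,"ty":0,"tz":0,"roll":0},{"tx":0,"ty":0,"tz":20,"roll":0},{"tx":0,"ty":0,"tz":25,"roll":0},{"tx":0,"ty":0,"tz":25,"roll":0},{"tx":0,"ty":0,"tz":25,"roll":0},{"tx":0,"ty":0,"tz":25,"roll":0},{"tx":0,"ty":0,"tz":20,"roll":0},{"tx":0,"ty":0,"tz":12,"roll":0},{"tx":0,"ty":0,"tz":7,"roll":0},{"tx":0,"ty":0,"tz":0,"roll":0}]'
python3 - <<'E'
from h import *
delta((.497,.306,.072),75.7)
im,d=optics.get_image("scene");cv2.imwrite("pics/s1.png",cv2.resize(im[40:220,230:430,::-1],(800,720))[:600])
E
```

```text
t: 4.1
tool_pos: [0.4969, 0.3055, 0.0708]
tool_rot: [3.115, -0.394, -0.004]
contact_force: [-0.1, -0.2, 0.6]
opening: 0.0854
grip_force: 0.0
pos [0.4969 0.3055 0.0708] tool x [ 0.969 -0.249 -0.002] tool y [-0.249 -0.969  0.002] z [-0.003 -0.001 -1.   ]
shift mm [-0.  -0.5 -1.2] roll rad -0.002 or 3.14 q [ 0.42  0.11  1.84 -0.    1.2   2.25]
```

View pics/s1.png

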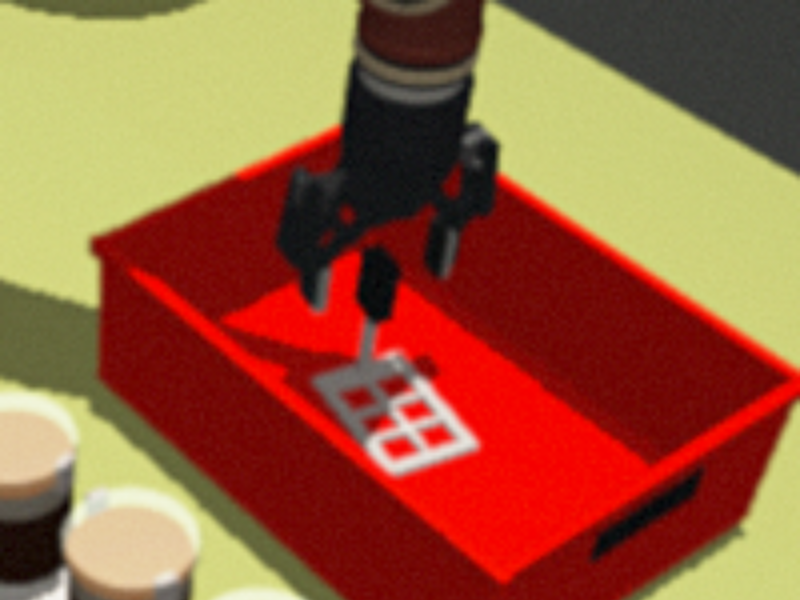

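The grip (crop ~(378,285)) stands midway between the open fingers (316,290) and (445,265). I'll close on it and lift.

```bash
Z=0; python3 -m handwheel '[{"tx":0,"ty":0,"tz":0,"roll":0},{"tx":0,"ty":0,"tz":0,"roll":0},{"tx":0,"ty":0,"tz":0,"roll":0},{"tx":0,"ty":0,"tz":0,"roll":0},{"tx":0,"ty":0,"tz":0,"roll":0},{"tx":0,"ty":0,"tz":0,"roll":0},{"tx":0,"ty":0,"tz":0,"roll":0},{"tx":0,"ty":0,"tz":0,"roll":0},{"tx":0,"ty":0,"tz":0,"roll":0},{"tx":0,"ty":0,"tz":0,"roll":0},{"tx":0,"ty":0,"tz":0,"roll":0},{"tx":0,"ty":0,"tz":0,"roll":0}]' 0 80
```

```text
t: 5.15
tool_pos: [0.4982, 0.3064, 0.0729]
tool_rot: [-3.116, 0.395, -0.001]
contact_force: [-1.1, 0.2, 4.8]
opening: 0.0148
grip_force: 78.3
```

```bash
python3 -m handwheel '[{"tx":0,"ty":0,"tz":-3,"roll":0},{"tx":0,"ty":0,"tz":-6,"roll":0},{"tx":0,"ty":0,"tz":-12,"roll":0},{"tx":0,"ty":0,"tz":-18,"roll":0},{"tx":0,"ty":0,"tz":-20,"roll":0},{"tx":0,"ty":0,"tz":-20,"roll":0},{"tx":0,"ty":0,"tz":-20,"roll":0},{"tx":0,"ty":0,"tz":-20,"roll":0},{"tx":0,"ty":0,"tz":-20,"roll":0},{"tx":0,"ty":0,"tz":-20,"roll":0},{"tx":0,"ty":0,"tz":-12,"roll":0},{"tx":0,"ty":0,"tz":-6,"roll":0}]'
python3 -m handwheel '[{"tx":0,"ty":0,"tz":0,"roll":0},{"tx":0,"ty":0,"tz":0,"roll":0}]'
cat >> h.py <<'E'
def plate(zlo,zhi,xy,rad,tag):
    for n in("top","scene"):
        im,d=optics.get_image(n);P=cloud(n,d);s=cv2.cvtColor(im,cv2.COLOR_RGB2HSV)
        m=(P[...,2]>zlo)&(P[...,2]<zhi)&(np.hypot(P[...,0]-xy[0],P[...,1]-xy[1])<rad)&(s[...,1]<90)&(s[...,2]>90)
        _,l,st,_=cv2.connectedComponentsWithStats(m.astype(np.uint8));m=l==1+np.argmax(st[1:,4])
        q=P[m];r=cv2.minAreaRect(q[:,:2].astype(np.float32)*1000)
        c,*_=np.linalg.lstsq(np.c_[q[:,:2]-np.array(r[0])/1000,np.ones(len(q))],q[:,2],rcond=None)
        print(n,m.sum(),"rect",np.round(r[0],1),np.round(r[1],1),round(r[2],1),"slope x,y",np.round(c[:2],3),"z top at centre",round(c[2],4))
        cv2.imwrite(f"pics/{tag}_{n}.png",im[:,:,::-1])
E
python3 - <<'E'
from h import *
delta((.497,.306,.25),75.7)
plate(.13,.22,(.54,.296),.075,"lift")
E
```

```text
t: 6.15
tool_pos: [0.4985, 0.3065, 0.2522]
tool_rot: [-3.115, 0.395, -0.005]
contact_force: [0.4, 0.6, -1.0]
opening: 0.0151
grip_force: 77.9
t: 6.32
tool_pos: [0.4974, 0.306, 0.2486]
tool_rot: [3.116, -0.395, -0.001]
contact_force: [-1.0, -0.5, -0.9]
opening: 0.0151
grip_force: 77.9
pos [0.4974 0.306  0.2486] tool x [ 0.968 -0.25  -0.001] tool y [-0.25  -0.968  0.001] z [-0.001 -0.    -1.   ]
shift mm [-0.4  0.1 -1.4] roll rad -0.003 or 3.139 q [ 0.42 -0.05  1.69 -0.    1.51  2.25]
top 457 rect [553.5 291.5] [70.2 70.9] 77.0 slope x,y [-0.009 -0.002] z top at centre 0.185
scene 615 rect [538.8 295.4] [ 72.3 106.9] 75.9 slope x,y [-0.053  0.008] z top at centre 0.1853
```

View pics/lift_scene.png

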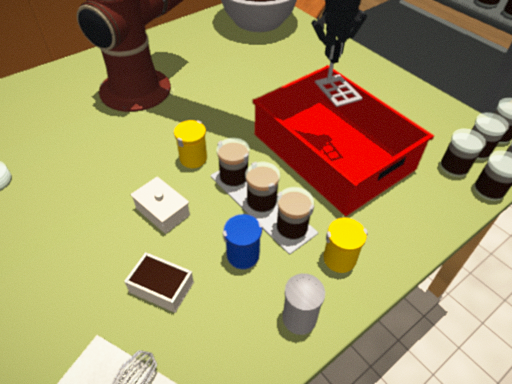

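The stencil is held level; the plate is at (340,90), clear of the crate. Next I carry it over the jars.

```bash
python3 -m handwheel '[{"tx":4,"ty":9,"tz":0,"roll":0},{"tx":8,"ty":18,"tz":0,"roll":0},{"tx":10,"ty":23,"tz":0,"roll":0},{"tx":10,"ty":23,"tz":0,"roll":0},{"tx":10,"ty":23,"tz":0,"roll":0},{"tx":10,"ty":23,"tz":0,"roll":0},{"tx":10,"ty":23,"tz":0,"roll":0},{"tx":10,"ty":23,"tz":0,"roll":0},{"tx":10,"ty":23,"tz":0,"roll":0},{"tx":10,"ty":23,"tz":0,"roll":0},{"tx":10,"ty":23,"tz":0,"roll":0},{"tx":10,"ty":23,"tz":0,"roll":0}]'
python3 -m handwheel '[{"tx":10,"ty":23,"tz":0,"roll":0},{"tx":10,"ty":23,"tz":0,"roll":0},{"tx":10,"ty":23,"tz":0,"roll":0},{"tx":10,"ty":23,"tz":0,"roll":0},{"tx":10,"ty":23,"tz":0,"roll":0},{"tx":10,"ty":23,"tz":0,"roll":0},{"tx":10,"ty":23,"tz":0,"roll":0},{"tx":10,"ty":23,"tz":0,"roll":0},{"tx":10,"ty":23,"tz":0,"roll":0},{"tx":10,"ty":23,"tz":0,"roll":0},{"tx":10,"ty":23,"tz":0,"roll":0},{"tx":10,"ty":23,"tz":0,"roll":0}]'
python3 -m handwheel '[{"tx":6,"ty":18,"tz":0,"roll":0},{"tx":3,"ty":8,"tz":0,"roll":0},{"tx":0,"ty":0,"tz":0,"roll":-0.05},{"tx":0,"ty":0,"tz":0,"roll":-0.09},{"tx":0,"ty":0,"tz":0,"roll":-0.1},{"tx":0,"ty":0,"tz":0,"roll":-0.1},{"tx":0,"ty":0,"tz":0,"roll":-0.1},{"tx":0,"ty":0,"tz":0,"roll":-0.1},{"tx":0,"ty":0,"tz":0,"roll":-0.09},{"tx":0,"ty":0,"tz":0,"roll":-0.07},{"tx":0,"ty":0,"tz":0,"roll":-0.03},{"tx":0,"ty":0,"tz":0,"roll":0}]'
python3 - <<'E'
from h import *
delta((.5938,-.2973,.122),117.4)
plate(.14,.21,(.632,-.2775),.08,"over")
E
```

```text
t: 7.42
tool_pos: [0.5415, 0.0275, 0.2482]
tool_rot: [3.116, -0.396, -0.003]
contact_force: [0.7, -0.2, -2.4]
opening: 0.0152
grip_force: 78.0
t: 8.42
tool_pos: [0.5885, -0.2695, 0.248]
tool_rot: [-3.116, 0.396, 0.003]
contact_force: [-0.3, 0.7, -1.0]
opening: 0.0151
grip_force: 78.0
t: 9.42
tool_pos: [0.5913, -0.2947, 0.2489]
tool_rot: [-3.051, -0.745, 0.001]
contact_force: [0.3, -0.6, -1.1]
opening: 0.0146
grip_force: 78.0
pos [ 0.5913 -0.2947  0.2489] tool x [ 0.888  0.461 -0.   ] tool y [ 0.461 -0.888 -0.001] z [-0.001  0.001 -1.   ]
shift mm [  1.    3.6 126.9] roll rad 0.001 or -3.141 q [-0.57  0.13  1.51  0.    1.51  0.52]
top 507 rect [ 636.7 -269.3] [83.2 71.7] 28.7 slope x,y [-0.002  0.001] z top at centre 0.1848
scene 1408 rect [ 629.  -274.9] [105.8  71.3] 27.5 slope x,y [-0.018 -0.01 ] z top at centre 0.1848
```

```bash
python3 -m handwheel '[{"tx":1.3,"ty":3.6,"tz":0,"roll":0},{"tx":0,"ty":0,"tz":5,"roll":0},{"tx":0,"ty":0,"tz":15,"roll":0},{"tx":0,"ty":0,"tz":15,"roll":0},{"tx":0,"ty":0,"tz":15,"roll":0},{"tx":0,"ty":0,"tz":15,"roll":0},{"tx":0,"ty":0,"tz":15,"roll":0},{"tx":0,"ty":0,"tz":15,"roll":0},{"tx":0,"ty":0,"tz":10,"roll":0},{"tx":0,"ty":0,"tz":5,"roll":0},{"tx":0,"ty":0,"tz":0,"roll":0},{"tx":0,"ty":0,"tz":0,"roll":0}]'
python3 - <<'E'
from h import *
delta((.5938,-.2973,.122),117.4)
plate(.060,.1,(.632,-.2775),.08,"near")
E
```

```text
t: 10.52
tool_pos: [0.5946, -0.298, 0.1395]
tool_rot: [3.052, 0.743, 0.0]
contact_force: [-0.0, 0.3, -1.1]
opening: 0.0148
grip_force: 78.1
pos [ 0.5946 -0.298   0.1395] tool x [0.888 0.46  0.   ] tool y [ 0.46  -0.888  0.   ] z [ 0. -0. -1.]
shift mm [-0.4 -1.  17.5] roll rad -0.0 or 3.141 q [-0.58  0.21  1.59  0.    1.33  0.52]
top 417 rect [ 639.7 -273.3] [83.6 71.1] 28.2 slope x,y [-0.006  0.001] z top at centre 0.0756
scene 1167 rect [ 632.3 -278.5] [105.1  71. ] 27.1 slope x,y [-0.011 -0.013] z top at centre 0.0763
```

View pics/near_scene.png

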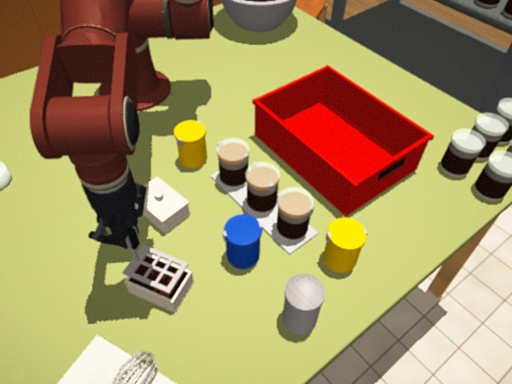

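The stencil (158,268) sits squarely over the open dish with its underside at about 72 mm, and the lidded dish at (160,205) is clear. I'll lower it the last 15.5 mm.

```bash
python3 -m handwheel '[{"tx":0,"ty":0,"tz":2,"roll":0},{"tx":0,"ty":0,"tz":4,"roll":0},{"tx":0,"ty":0,"tz":4,"roll":0},{"tx":0,"ty":0,"tz":3.5,"roll":0},{"tx":0,"ty":0,"tz":2,"roll":0},{"tx":0,"ty":0,"tz":0,"roll":0},{"tx":0,"ty":0,"tz":0,"roll":0},{"tx":0,"ty":0,"tz":0,"roll":0},{"tx":0,"ty":0,"tz":0,"roll":0},{"tx":0,"ty":0,"tz":0,"roll":0},{"tx":0,"ty":0,"tz":0,"roll":0},{"tx":0,"ty":0,"tz":0,"roll":0}]'
python3 - <<'E'
from h import *
delta((.5938,-.2973,.122),117.4)
plate(.052,.08,(.632,-.2775),.08,"fin")
E
```

```text
t: 11.62
tool_pos: [0.5945, -0.2979, 0.124]
tool_rot: [3.052, 0.743, 0.0]
contact_force: [0.6, 1.1, -0.7]
opening: 0.0151
grip_force: 78.1
pos [ 0.5945 -0.2979  0.124 ] tool x [0.888 0.46  0.   ] tool y [ 0.46  -0.888  0.   ] z [ 0. -0. -1.]
shift mm [-0.3 -0.9  2. ] roll rad -0.0 or 3.141 q [-0.58  0.23  1.6  -0.    1.31  0.52]
top 407 rect [ 639.  -272.7] [84.7 70.5] 28.2 slope x,y [ 0.001 -0.007] z top at centre 0.0599
scene 1114 rect [ 631.8 -278.1] [105.9  71.4] 27.1 slope x,y [-0.007 -0.011] z top at centre 0.0599
```

View pics/fin_top.png

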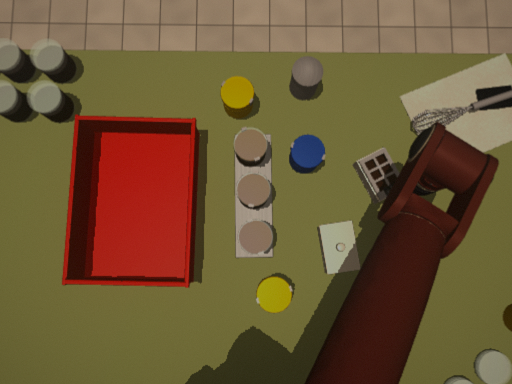

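The underside is at about 56 mm, 11 mm above the rim. The stencil is centred to about 1 mm, aligned and level, and the jars and dishes are where they started in the picture. I'm handing the job in.

```bash
python3 -c "
from station import ctrl
print(ctrl.finish_job())"
```

```text
the job is handed in; nothing more can be done
None
```

The job is handed in with the arm still holding the stencil level about 11 mm above the open cake dish's rim, centred to about 1 mm and lined up with its sides; the jars and dishes looked unmoved in the last picture, and the system returned no verdict.

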